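# Lock off the water steriliser and put its filter bowl to dry

### The job

Take the water steriliser out of service for cleaning: turn the black isolator handle on its top fully to off (the pointed end at the raised dot), and only then swing the steel lockout hasp out to its stop, so that its padlock loop stands clear of the front of the box. Finally put the rinsed filter bowl that lies on the drainer upside down over the peg of the drying stand, lowering it gently until its rim sits on the base - do not drop it. Leave the jug cap, the soap bottle and the scrubbing brush where they are.

Things in the scene. Friction and masses are not known exactly. Their poses are not given: they have to be found in the camera images.
- unit: Water steriliser fixed to the counter, left or right: a grey box 180 (x) x 200 (y) x 80 mm high; behind it (+x, to x = 0.167) lies a steel tube along y, 84 mm high, with pipe stubs to 105 mm. Origin: centre of the box's footprint, on the counter; z up; its -x face is the front, towards the robot. The isolator is on its top, the hasp along the front edge of its top.
- isolator (a joint): Angle of the isolator handle about the upright axis through handle_mid: 0 = on (pointed end to the unit's +x), 1.571 = off (pointed end to the unit's +y, at the raised black dot 42 mm from the axis), hard stops at both. Grows counter-clockwise from above. Starts within 0.3 of on, takes about 0.12 N m, stays where it is left.
- handle_mid (a point): On the handle's axis (x = 0.020, y = 0 of the unit), 105 mm above the counter. The handle is a black upright bar 16 mm thick, from 34 mm behind the axis to 36 mm ahead at its pointed end (last 12 mm taper), top 123 mm and underside 91 mm above the counter, on a disc of radius 30 mm. x points along the bar to the pointed end and turns with it; z up.
- hasp (a joint): Angle of the hasp about its upright pin: 0 = in (strap along the box's front edge, pointing to the unit's +y), 1.571 = out (pointing to the unit's -x, over the front edge), hard stops at both. Grows counter-clockwise from above. Starts within 0.2 of in, takes about 0.06 N m, stays where it is left. It can be moved at any time: nothing but care keeps it in before the handle is off.
- hasp_pin (a point): Centre of the hasp's pin on the box top, 80 mm above the counter, at x = -0.068, y = -0.070 of the unit. The axes are the unit's.
- loop_mid (a point): Middle of the padlock loop on the hasp, 54 mm from the pin along the strap, 106 mm above the counter. An upright arch of round steel bar 8 mm thick, 32 mm long along the strap, top 120 mm above the counter; the strap below it is 18 mm wide, its top 85 mm above the counter. y points along the strap away from the pin and turns with it; z up.
- drainer: Grey drainer tray 170 x 150 x 10 mm fixed to the counter, on the other side from the unit, with two steel rails along its x (20 mm either side of its middle, tops 23 mm high, 130 mm long) that carry the bowl. Origin: centre of its underside.
- bowl_mid (a point): Centre of the loose filter bowl: a white plastic cup, 60 mm outside diameter, 95 mm long, 53 mm inside, 90 mm deep, about 0.13 kg, with a knob (24 mm across, 12 mm long) on its closed end. x points along its axis out of the mouth (rim 47.5 mm along +x). It lies on the drainer's rails, axis 46 mm up, mouth roughly to the left (+y). On the stand the centre is 65.5 mm up.
- stand: Drying stand fixed to the counter, a steel disc of radius 45 mm, 18 mm high, with an upright wooden peg of 28 mm diameter, 70 mm high, tapering over the last 10 mm. Origin: centre of its underside.
- peg_tip (a point): Top of the peg, on its axis, 88 mm above the counter.
- jug_cap: Loose black screw cap, 76 mm across, 22 mm high, lying behind the stand. Leave alone. Origin: centre of its underside.
- soap: Loose white soap bottle, 56 mm across, 150 mm high, standing at the far left. Leave alone. Origin: centre of its underside.
- scrubber: Loose scrubbing brush lying at the far right. Leave alone. Origin: on its underside.
Mind the look-alikes: they are no part of the job. What is shaped like the stand but pink or turquoise is not meant.

How it is judged:
By the outcome, as a careful person would: the job done as asked, in the order asked, and still so for the second after the job is handed in, with the robot touching nothing.
It also fails if it takes over 72 s, if anything falls off the work surface, if the arm or the gripper's body presses on something with over 40 N, if the wrist force passes 120 N, or if a joint passes its speed limit or range.

### The arm

A 6-joint arm with a two-finger parallel gripper is mounted at the origin on the work surface. World frame = base frame: x ahead of the robot, y to its left, z up, the work surface at z = 0. Lengths are in m, angles in rad, forces in N, time in s.
With the tool pointing down it reaches from about 0.325 to 0.85 m from the base axis. Payload 15.5 kg.
Tool frame: the origin (TCP) lies between the finger pads; the fingertips stand 25 mm ahead of it and the grasp point (between the pads) lies 6 mm ahead of it (r.tip_reach is the distance from the TCP to the fingertips, in m); x points along the fingers, y is the direction in which the jaws open and shut, and the axes are right-handed (so a half turn about x gives the same grasp; the last joint's range is limited). The gripper opens to 91 mm and grips with 3 to 60 N. Pads are 32 mm wide; open, the fingers measure 118 mm over their backs; the gripper's body (76 mm by 178 mm) begins 60 mm behind the grasp point.
Start: joints at [-1.26, 0.494, 1.345, -0, 1.302, -0.096], TCP at [0.247, -0.574, 0.218] pointing down, gripper open.
Joint ranges: [-2.91, 2.91], [-0.82, 2.16], [0.22, 2.67], [-1.22, 4.37], [0.12, 2.79], [-3.08, 3.08]. Speed limits (rad/s): [1.89, 1.89, 2.57, 3.01, 3.01, 3.01].

### API

Orientations are given as a rotation vector (axis times angle).
In Python, from station import r gives the robot as it stands.
- The arm moves only by the tool drive_tool, never from a script. Its argument "targets" is a list of rows, each a list of 3 entries, a list of its own where there are three numbers: the shift along the tool's x, y, z in cm, then the turn, a rotation vector about the tool's x, y, z in degrees, then the opening, from 0 (shut) to 1 (fully open). A call has 1 to 10 rows; each row is the pose to reach, as a shift and turn from the pose commanded when the call began, along the tool's axes at that moment; what a row does not reach only later rows make up. A row lasts 1/8 s, in which the tool goes at most 62.5 mm and 10.7 degrees, less where a joint would pass 70% of its speed; a pose out of reach is approached as far as the arm can. A call with a gripper value outside its range is refused whole. The fingers move at their own pace and stop on an object; "grip_force" is the grip in N (left out, the last holds). Time passes only in rows, so rows that repeat a pose let the fingers close. It gives the time, the measured TCP pose, the force and the opening at its end, in the units of the state.
- r.state(): the state, without advancing time (a new reading comes with each control period).
- r.snapshot(name): name is "scene" or "top" or "wrist"; returns a dict with "pixels" (420x560x3 uint8, red, green, blue), "K" (3x3 intrinsics, pixels), "R" (3x3) and "t" (3): a world point X has camera coordinates R X + t. Camera axes: x right, y down, z forward; pixel columns grow to the right and rows downward; lengths in m; the calibration is good to about 2 mm. A picture is of the moment at which its call begins. There is no depth.
- r.hand_in(): hands the job in, once; it reports no verdict.
Trained networks look in the newest picture that a camera, given by its name, has taken for a name from the list of things; names that differ only in an ending like _2 or _b are one class to them, and where a whole thing is asked for, a point or a joint stands for the part that bears it (a point fixed in the world has none). Each returns a list of dicts, best first, with "confidence" (0 to 1); they miss things now and then, are a little off and sometimes report something else, mostly with a low value. They report only what shows in the picture. A call takes as long as a camera call. They do not tell look-alikes from the thing itself.
- r.find_in(name, camera): "at" ([x, y, z] in m, in world coordinates, good to about 4 mm: the middle of the surface that is visible of it).
- r.outline_of(name, camera): "mask" (420x560 bool, what is visible of it).
- r.pinpoint(name, camera): "at" ([x, y, z] in m, in world coordinates, good to about 4 mm: a listed point, or the origin of a listed thing).
The state is a dict: "time_s": time; "joints": joint angles; "dq": joint speeds; "joint_torque": joint torques, N m; "eef_pos": TCP position; "eef_rot": TCP orientation; "force": force on the tool from outside, world axes, zero at the start; "wrist_torque": the same for the moment, N m; "gripper_width": opening from 0.0 (shut) to 1.0 (fully open).
Only numpy, scipy, OpenCV 4.12 (cv2) and the standard library are available. Lean on these libraries where they do the work, as an engineer would, in place of code of your own. Each camera call takes 0.05 s, during which the arm holds its last target. There are 200 camera calls.

## Working session

There is one attempt and no reset: what is moved stays moved. The work goes in short steps, Python scripts to look and compute and a tool call to move; the robot and the scene stay as the last step left them, time stands still between calls to the robot, and variables do not carry over. Pictures are saved under pics/ and viewed, about 8 in all and at most 12, crops included, and the job is handed in when it is done.

Besides the shell and the picture viewer there is one more tool, called after "Emit:" as a command line: name --argument value ..., lists and objects as JSON in quotes. drive_tool: Moves the arm, as the interface text tells. Its arguments: {"type":"object","properties":{"targets":{"type":"array","items":{"type":"array"}},"grip_force":{"type":"number"}},"required":["targets"]}

```bash
ls; mkdir -p pics
python3 - <<'E'
from station import r
import cv2, numpy as np
ims=[]
for c in ["scene","top"]:
    s=r.snapshot(c); ims.append(s["pixels"])
    print(c,s["K"].tolist(),(-s["R"].T@s["t"]).round(3))
    for n in ["unit","handle_mid","hasp_pin","loop_mid","drainer","bowl_mid","stand","peg_tip","jug_cap","soap","scrubber"]:
        print(n,[(np.round(d["at"],3).tolist(),round(d["confidence"],2)) for d in r.pinpoint(n,c)[:3]])
    cv2.imwrite(f"pics/{c}0.png",s["pixels"][:,:,::-1])
st=r.state();print(st["eef_pos"],st["eef_rot"],st["time_s"],st["gripper_width"])
E
```

```text
pics
scene [[520.9250430792462, 0.0, 285.531317737476], [0.0, 520.9250430792462, 206.96971310382412], [0.0, 0.0, 1.0]] [1.857 0.347 1.273]
unit [([0.596, 0.253, 0.004], 0.76)]
handle_mid [([0.619, 0.249, 0.108], 0.75)]
hasp_pin []
loop_mid [([0.519, 0.25, 0.107], 0.43)]
drainer [([0.624, -0.271, 0.001], 0.76)]
bowl_mid [([0.623, -0.26, 0.049], 0.65), ([0.521, 0.192, 0.08], 0.64)]
stand [([0.385, 0.141, 0.0], 0.69), ([0.364, -0.162, -0.0], 0.6), ([0.477, -0.007, -0.001], 0.55)]
peg_tip [([0.38, 0.139, 0.09], 0.97), ([0.362, -0.163, 0.088], 0.78), ([0.475, -0.005, 0.088], 0.69)]
jug_cap [([0.644, 0.016, -0.004], 0.79)]
soap [([0.524, 0.536, -0.004], 0.81), ([0.624, -0.27, 0.002], 0.46)]
scrubber [([0.503, -0.562, -0.0], 0.75)]
top [[499.3569581222246, 0.0, 276.21084164184737], [0.0, 499.3569581222246, 202.85086682379077], [0.0, 0.0, 1.0]] [ 0.376 -0.     1.785]
unit [([0.598, 0.251, 0.003], 0.9)]
handle_mid [([0.621, 0.253, 0.103], 0.71)]
hasp_pin [([0.523, 0.196, 0.082], 0.7)]
loop_mid [([0.516, 0.246, 0.102], 0.55), ([0.631, -0.268, -0.0], 0.44)]
drainer [([0.626, -0.269, -0.0], 0.71), ([0.506, -0.564, -0.0], 0.49)]
bowl_mid [([0.62, -0.26, 0.045], 0.97), ([0.518, 0.196, 0.081], 0.44)]
stand [([0.361, -0.162, -0.0], 0.87), ([0.383, 0.138, 0.002], 0.66), ([0.476, -0.009, 0.0], 0.63)]
peg_tip [([0.472, -0.008, 0.085], 0.88), ([0.382, 0.138, 0.09], 0.77), ([0.361, -0.164, 0.089], 0.63)]
jug_cap []
soap [([0.523, 0.536, -0.002], 0.86), ([0.516, 0.249, 0.107], 0.24), ([0.645, 0.011, -0.001], 0.23)]
scrubber [([0.505, -0.564, -0.001], 0.93)]
[ 0.24728686 -0.57399518  0.21793441] [ 1.99761785  0.41196191 -1.99764507] 1.2 1.0009653980755628
```

View pics/top0.png

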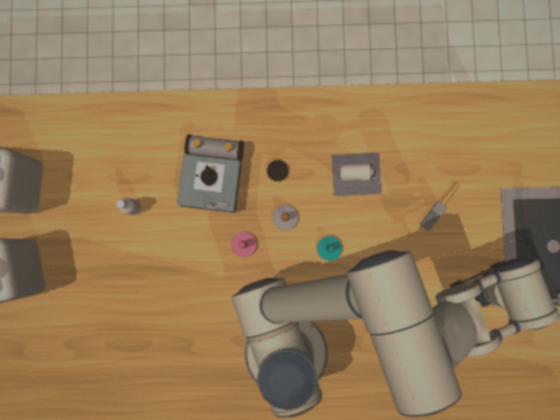

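View pics/scene0.png

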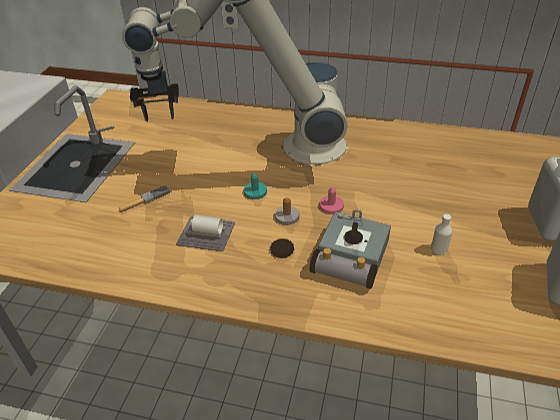

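```bash
cat > h.py <<'E'
import numpy as np, json
from scipy.spatial.transform import Rotation as Ro
from station import r
np.set_printoptions(precision=4,suppress=True)
def cur():
    s=r.state(); json.dump({k:np.array(s[k]).tolist() for k in("joints","eef_pos","eef_rot","time_s")},open("log.jsonl","a")); open("log.jsonl","a").write("\n")
    return np.array(s["eef_pos"]),Ro.from_rotvec(s["eef_rot"]),s
def rot(x,y):
    x=np.array(x,float);x/=np.linalg.norm(x);y=np.array(y,float);y-=x*(x@y);y/=np.linalg.norm(y)
    return Ro.from_matrix(np.c_[x,y,np.cross(x,y)])
def down(a): return rot([0,0,-1],[np.cos(a),np.sin(a),0])   # a: heading of tool y
def rows(goals,p=None,R=None):
    "goals: list of (tcp pos, Rotation); prints rows in cm and deg in tool axes of start pose"
    if p is None: p,R,_=cur()
    for gp,gR in goals:
        print((R.inv().apply(np.array(gp)-p)*100).round(2).tolist(),np.degrees((R.inv()*gR).as_rotvec()).round(1).tolist())
E
python3 - <<'E'
from h import *
p,R,s=cur(); print(p,R.as_matrix(),s["joints"])
a=np.radians(-8)
for k in(np.pi/2,-np.pi/2):
  rows([([0.47,-0.03,0.36],down(a+k)),([0.56,0.245,0.34],down(a+k))])
E
```

```text
[ 0.2473 -0.574   0.2179] [[-0.      0.3956 -0.9184]
 [-0.     -0.9184 -0.3956]
 [-1.      0.      0.    ]] [-1.2595  0.4936  1.3455 -0.      1.3025 -0.0955]
[-14.21, -41.15, -41.98] [-148.7, 0.0, 0.0]
[-12.21, -62.84, -61.12] [-148.7, 0.0, 0.0]
[-14.21, -41.15, -41.98] [31.3, 0.0, -0.0]
[-12.21, -62.84, -61.12] [31.3, 0.0, -0.0]
```

Emit:
drive_tool --targets '[[[-14,-41,-42],[31,0,0],0.6],[[-14,-41,-42],[31,0,0],0.6],[[-14,-41,-42],[31,0,0],0.6],[[-14,-41,-42],[31,0,0],0.6],[[-14,-41,-42],[31,0,0],0.6],[[-14,-41,-42],[31,0,0],0.6],[[-14,-41,-42],[31,0,0],0.6],[[-14,-41,-42],[31,0,0],0.6],[[-12,-62.8,-61],[31,0,0],0.6],[[-12,-62.8,-61],[31,0,0],0.6]]'

```text
time_s: 2.45
eef_pos: [0.4733, -0.0045, 0.3356]
eef_rot: [-2.153, 0.145, 2.151]
force: [0.5, -0.3, 0.0]
gripper_width: 0.601
```

Run:
```python
from h import *
p,R,s=cur(); print(p,s["time_s"],s["joints"])
rows([([0.56,0.245,0.34],down(np.radians(-98)))])
```

```text
[ 0.4733 -0.0045  0.3356] 2.45 [-0.1358  0.1695  1.5147 -0.      1.4564  1.5693]
[-0.44, -25.89, -5.25] [0.3, -0.1, -0.0]
```

Emit:
drive_tool --targets '[[[-0.4,-25.8,-5.2],[0,0,0],0.6],[[-0.4,-25.8,-5.2],[0,0,0],0.6],[[-0.4,-25.8,-5.2],[0,0,0],0.6],[[-0.4,-25.8,-5.2],[0,0,0],0.6],[[-0.4,-25.8,-5.2],[0,0,0],0.6],[[-0.4,-25.8,-5.2],[0,0,0],0.6]]'

```text
time_s: 3.2
eef_pos: [0.5588, 0.2425, 0.3388]
eef_rot: [-2.152, 0.144, 2.153]
force: [-1.0, -1.3, 0.4]
gripper_width: 0.598
```

Run:
```python
from h import *
import cv2
p,R,s=cur(); print(p,s["time_s"],s["joints"])
w=r.snapshot("wrist"); cv2.imwrite("pics/w1.png",w["pixels"][:,:,::-1])
np.savez("w1.npz",**{k:w[k] for k in("pixels","K","R","t")})
print("cam",-w["R"].T@w["t"])
r.snapshot("top");r.snapshot("scene")
for c in("wrist","top","scene"):
  for n in ["unit","handle_mid","hasp_pin","loop_mid"]:
    print(c,n,[(np.round(d["at"],4).tolist(),round(d["confidence"],2)) for d in r.pinpoint(n,c)[:2]])
```

```text
[0.5588 0.2425 0.3388] 3.2 [ 0.3115  0.3839  1.199  -0.0002  1.5594  2.0153]
cam [0.625  0.2332 0.5054]
wrist unit [([0.5955, 0.2512, 0.001], 0.68)]
wrist handle_mid [([0.6193, 0.2501, 0.1073], 0.74)]
wrist hasp_pin [([0.5206, 0.1917, 0.0789], 0.92)]
wrist loop_mid [([0.5146, 0.2492, 0.1076], 0.84)]
top unit [([0.5975, 0.2543, 0.0058], 0.87), ([0.4725, -0.0091, 0.0001], 0.31)]
top handle_mid []
top hasp_pin [([0.5209, 0.193, 0.0824], 0.94)]
top loop_mid [([0.5137, 0.2482, 0.1022], 0.49)]
scene unit [([0.5985, 0.251, 0.0003], 0.7)]
scene handle_mid [([0.6207, 0.2478, 0.106], 0.7)]
scene hasp_pin [([0.5239, 0.1929, 0.0812], 0.77), ([0.4742, -0.0057, 0.0884], 0.4)]
scene loop_mid [([0.5189, 0.248, 0.1065], 0.46)]
```

View pics/w1.png

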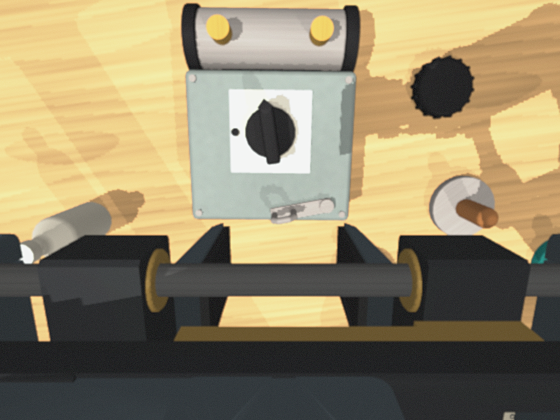

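```bash
cat >> h.py <<'E'
def unproj(w,px,z):
    d=np.linalg.inv(w["K"])@np.array([px[0],px[1],1.]); d=w["R"].T@d; c=-w["R"].T@w["t"]
    return c+d*(z-c[2])/d[2]
def proj(w,X):
    q=w["K"]@(w["R"]@np.array(X)+w["t"]); return q[:2]/q[2]
E
python3 - <<'E'
from h import *
import cv2
w=dict(np.load("w1.npz"))
C=np.array([unproj(w,q,.08) for q in[(187,71),(356,70),(350,220),(192,219)]])
print(C, C.mean(0))
P=np.array([[.09,.1],[.09,-.1],[-.09,-.1],[-.09,.1]])
z=(P-P.mean(0))[:,0]+1j*(P-P.mean(0))[:,1]; q=(C-C.mean(0)); q=q[:,0]+1j*q[:,1]
print("yaw",np.degrees(np.angle((np.conj(z)*q).sum())),"scale",abs((np.conj(z)*q).sum())/ (abs(z)**2).sum())
t,b=unproj(w,(264,101),.123),unproj(w,(275,163),.123); print("handle",t,b,np.linalg.norm(t-b),np.degrees(np.arctan2(*(t-b)[[1,0]])))
t,b=unproj(w,(235,132),.081),unproj(w,(326,204),.083); print("dot",t,"pin",b)
im=cv2.resize(w["pixels"][60:230,180:360,::-1],None,fx=3.5,fy=3.5,interpolation=cv2.INTER_CUBIC); cv2.imwrite("pics/w1c.png",im)
E
```

```text
[[0.6989 0.3348 0.08  ]
 [0.6743 0.1423 0.08  ]
 [0.4971 0.1647 0.08  ]
 [0.525  0.3632 0.08  ]] [0.5988 0.2512 0.08  ]
yaw -7.9058169828382665 scale 0.9859358111761254
handle [0.6516 0.25   0.123 ] [0.5856 0.2475 0.123 ] 0.06602558422853055 2.1795657918414606
dot [0.6241 0.2912 0.081 ] pin [0.5226 0.193  0.083 ]
```

View pics/w1c.png

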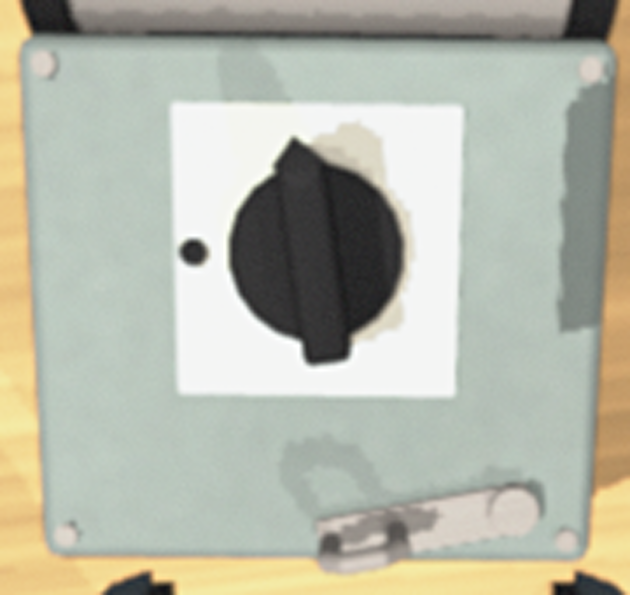

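Run:
```python
from h import *
p,R,s=cur(); print(p,s["time_s"])
d=down(np.radians(-88.5)); rows([([0.618,0.249,0.18],d),([0.618,0.249,0.120],d)])
```

```text
[0.559  0.2421 0.3391] 3.95
[15.91, -1.47, -5.76] [-9.2, 0.0, -0.0]
[21.91, -1.47, -5.76] [-9.2, 0.0, -0.0]
```

Emit:
drive_tool --targets '[[[5,-1.5,-5.8],[-9.2,0,0],0.6],[[10,-1.5,-5.8],[-9.2,0,0],0.6],[[15.9,-1.5,-5.8],[-9.2,0,0],0.6],[[19,-1.5,-5.8],[-9.2,0,0],0.6],[[21.9,-1.5,-5.8],[-9.2,0,0],0.6],[[21.9,-1.5,-5.8],[-9.2,0,0],0.6],[[21.9,-1.5,-5.8],[-9.2,0,0],0.0],[[21.9,-1.5,-5.8],[-9.2,0,0],0.0],[[21.9,-1.5,-5.8],[-9.2,0,0],0.0],[[21.9,-1.5,-5.8],[-9.2,0,0],0.0]]' --grip_force 15

```text
time_s: 5.2
eef_pos: [0.6187, 0.2494, 0.1207]
eef_rot: [2.209, 0.03, -2.208]
force: [-0.6, 12.6, 4.3]
gripper_width: 0.194
```

Run:
```python
from h import *
p,R,s=cur(); print(p,s["time_s"],s["gripper_width"],s["force"],s["wrist_torque"],np.degrees(np.arctan2(*R.as_matrix()[[1,0],1])))
for a in(-50,-10,-6): rows([([0.618,0.249,0.120],down(np.radians(a)))])
```

```text
[0.6187 0.2494 0.1207] 5.2 0.19365320925542814 [-0.5997 12.5776  4.2562] [ 2.8436  0.2026 -0.1339] -88.49683733958405
[0.07, 0.04, 0.07] [-38.5, -0.1, 0.0]
[0.07, 0.04, 0.07] [-78.5, -0.1, -0.0]
[0.07, 0.04, 0.07] [-82.5, -0.1, -0.0]
```

Emit:
drive_tool --targets '[[[0,-0.1,0],[-10,0,0],0.0],[[0,-0.1,0],[-20,0,0],0.0],[[0,-0.1,0],[-30,0,0],0.0],[[0,-0.1,0],[-40,0,0],0.0],[[0,-0.1,0],[-50,0,0],0.0],[[0,-0.1,0],[-60,0,0],0.0],[[0,-0.1,0],[-70,0,0],0.0],[[0,-0.1,0],[-78,0,0],0.0],[[0,-0.1,0],[-82,0,0],0.0],[[0,-0.1,0],[-82,0,0],0.0]]'

```text
time_s: 6.45
eef_pos: [0.6182, 0.251, 0.1207]
eef_rot: [1.292, 1.155, -1.291]
force: [-3.7, 4.9, 5.7]
gripper_width: 0.177
```

Run:
```python
from h import *
p,R,s=cur(); print(p,s["time_s"],s["gripper_width"],s["force"],s["wrist_torque"],np.degrees(np.arctan2(*R.as_matrix()[[1,0],1])))
```

```text
[0.6182 0.251  0.1207] 6.45 0.1769452280506558 [-3.738   4.9293  5.724 ] [ 0.9875  0.5283 -0.4743] -6.438411108666054
```

Emit:
drive_tool --targets '[[[0,0,0],[0,0,0],0.45],[[0,0,0],[0,0,0],0.45],[[0,0,0],[0,0,0],0.45],[[-4,0,0],[0,0,0],0.45],[[-10,0,0],[0,0,0],0.45],[[-14,0,0],[0,0,0],0.45],[[-14,0,0],[0,0,0],0.45]]'

```text
time_s: 7.32
eef_pos: [0.62, 0.2506, 0.2638]
eef_rot: [1.296, 1.151, -1.287]
force: [0.1, 0.4, -1.0]
gripper_width: 0.449
```

Run:
```python
from h import *
import cv2
p,R,s=cur(); print(p,s["time_s"],s["force"])
w=r.snapshot("wrist"); cv2.imwrite("pics/w2.png",w["pixels"][:,:,::-1])
np.savez("w2.npz",**{k:w[k] for k in("pixels","K","R","t")})
for n in ["unit","handle_mid","hasp_pin","loop_mid"]:
    print(n,[(np.round(d["at"],4).tolist(),round(d["confidence"],2)) for d in r.pinpoint(n,"wrist")[:2]])
d=down(np.radians(5)); rows([([0.515,0.2485,.19],d),([0.515,0.2485,.117],d)])
```

```text
[0.62   0.2506 0.2638] 7.325 [ 0.125   0.3955 -0.9506]
unit [([0.5994, 0.2505, 0.0014], 0.62)]
handle_mid [([0.6173, 0.2487, 0.1095], 0.63)]
hasp_pin [([0.518, 0.1927, 0.0784], 0.6)]
loop_mid []
[6.9, -10.19, 1.31] [-11.5, 0.0, 0.1]
[14.2, -10.17, 1.31] [-11.5, 0.0, 0.1]
```

View pics/w2.png

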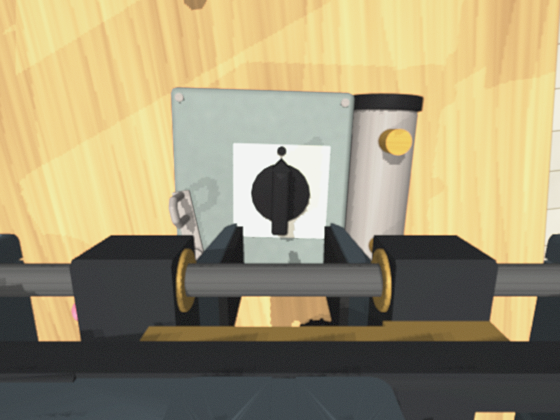

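Emit:
drive_tool --targets '[[[2,-6,1.3],[-10,0,0],0.45],[[6.9,-10.2,1.3],[-11.5,0,0],0.45],[[6.9,-10.2,1.3],[-11.5,0,0],0.45],[[10,-10.2,1.3],[-11.5,0,0],0.45],[[14.2,-10.2,1.3],[-11.5,0,0],0.45],[[14.2,-10.2,1.3],[-11.5,0,0],0.45],[[14.2,-10.2,1.3],[-11.5,0,0],0.0],[[14.2,-10.2,1.3],[-11.5,0,0],0.0],[[14.2,-10.2,1.3],[-11.5,0,0],0.0]]' --grip_force 8

```text
time_s: 8.7
eef_pos: [0.5162, 0.2491, 0.1192]
eef_rot: [1.146, 1.248, -1.143]
force: [0.3, 0.5, 0.5]
gripper_width: 0.153
```

Run:
```python
from h import *
p,R,s=cur(); print(p,s["time_s"],s["gripper_width"],s["force"],s["wrist_torque"],np.degrees(np.arctan2(*R.as_matrix()[[1,0],1])))
pin=np.array([.521,.192]); v=p[:2]-pin; print(np.linalg.norm(v),np.degrees(np.arctan2(v[1],v[0])))
for k in range(1,11):
    a=np.radians(9*k); c,si=np.cos(a),np.sin(a); q=pin+np.array([c*v[0]-si*v[1],si*v[0]+c*v[1]])
    rows([([*q,p[2]],Ro.from_rotvec([0,0,a])*R)],p,R)
```

```text
[0.5162 0.2491 0.1192] 8.7 0.15274019725527718 [0.2775 0.5211 0.457 ] [-0.0192 -0.0781  0.0217] 5.004190667669792
0.057265685799619645 94.80463299634452
[-0.0, -0.9, 0.07] [-9.0, 0.0, -0.0]
[-0.0, -1.77, 0.27] [-18.0, 0.0, -0.0]
[-0.0, -2.6, 0.62] [-27.0, 0.0, -0.0]
[-0.01, -3.37, 1.08] [-36.0, 0.1, -0.0]
[-0.01, -4.06, 1.66] [-45.0, 0.1, -0.0]
[-0.01, -4.64, 2.34] [-54.0, 0.1, -0.0]
[-0.01, -5.11, 3.11] [-63.0, 0.1, -0.0]
[-0.01, -5.46, 3.94] [-72.0, 0.1, -0.0]
[-0.01, -5.67, 4.81] [-81.0, 0.1, -0.0]
[-0.01, -5.75, 5.71] [-90.0, 0.2, -0.0]
```

Emit:
drive_tool --targets '[[[0,0,0],[0,0,0],0.0],[[0,0,0],[0,0,0],0.0],[[0,-0.9,0.07],[-9,0,0],0.0],[[0,-1.77,0.27],[-18,0,0],0.0],[[0,-2.6,0.62],[-27,0,0],0.0],[[0,-3.37,1.08],[-36,0,0],0.0],[[0,-4.06,1.66],[-45,0,0],0.0],[[0,-4.64,2.34],[-54,0,0],0.0],[[0,-5.11,3.11],[-63,0,0],0.0],[[0,-5.46,3.94],[-72,0,0],0.0]]'

```text
time_s: 9.95
eef_pos: [0.4664, 0.205, 0.1189]
eef_rot: [0.175, 1.56, -0.173]
force: [8.6, 1.0, 0.6]
gripper_width: 0.082
```

Run:
```python
from h import *
p,R,s=cur(); print(p,s["time_s"],s["gripper_width"],s["force"],s["wrist_torque"],np.degrees(np.arctan2(*R.as_matrix()[[1,0],1])))
pin=np.array([.521,.192]); v=p[:2]-pin; h=np.degrees(np.arctan2(v[1],v[0])); print(np.linalg.norm(v),h)
for t in (170,174,177):
    a=np.radians(t-h); c,si=np.cos(a),np.sin(a); q=pin+np.array([c*v[0]-si*v[1],si*v[0]+c*v[1]])
    rows([([*q,p[2]],Ro.from_rotvec([0,0,a])*R)],p,R)
```

```text
[0.4664 0.205  0.1189] 9.95 0.08237336306451298 [8.6035 1.0426 0.5713] [ 0.2228 -1.8525  0.0792] 77.31509272313185
0.05616281224571337 166.58958434943102
[-0.0, -0.33, 0.01] [-3.4, 0.0, 0.0]
[-0.0, -0.72, 0.04] [-7.4, 0.0, 0.0]
[-0.0, -1.02, 0.08] [-10.4, 0.0, 0.0]
```

Emit:
drive_tool --targets '[[[0,-0.35,0],[-3.4,0,0],0.0],[[0,-0.7,0],[-7.4,0,0],0.0],[[0,-0.9,0.05],[-9,0,0],0.0],[[0,-0.9,0.05],[-9,0,0],0.0]]'

```text
time_s: 10.45
eef_pos: [0.4657, 0.1977, 0.119]
eef_rot: [0.058, 1.565, -0.052]
force: [8.4, 15.7, -2.4]
gripper_width: 0.164
```

Run:
```python
from h import *
p,R,s=cur(); print(p,s["time_s"],s["gripper_width"],s["force"],s["wrist_torque"],np.degrees(np.arctan2(*R.as_matrix()[[1,0],1])))
```

```text
[0.4657 0.1977 0.119 ] 10.45 0.1640924389676683 [ 8.4005 15.7356 -2.371 ] [ 3.0437 -1.6941 -0.1533] 85.99439909745527
```

Emit:
drive_tool --targets '[[[0,0.2,0],[0,0,0],0.4],[[0,0.2,0],[0,0,0],0.4],[[0,0.2,0],[0,0,0],0.4],[[-4,0.2,0],[0,0,0],0.4],[[-10,0.2,0],[0,0,0],0.6],[[-16,0.2,0],[0,0,0],0.85],[[-18,0.2,-3],[0,0,0],0.85],[[-18,0.2,-3],[0,0,0],0.85]]'

```text
time_s: 11.45
eef_pos: [0.4325, 0.2002, 0.2997]
eef_rot: [0.055, 1.568, -0.054]
force: [0.0, -0.3, -0.5]
gripper_width: 0.807
```

Run:
```python
from h import *
import cv2
p,R,s=cur(); print(p,s["time_s"],s["force"])
ims=[]
for c in("wrist","top","scene"):
  w=r.snapshot(c); ims.append(w["pixels"][:,:,::-1])
  for n in ["hasp_pin","loop_mid","bowl_mid","drainer","peg_tip"]:
    print(c,n,[(np.round(d["at"],4).tolist(),round(d["confidence"],2)) for d in r.pinpoint(n,c)[:3]])
  if c=="scene":
    m=[d for d in r.outline_of("bowl_mid",c)][0]["mask"]; print(np.argwhere(m).mean(0))
  np.savez(f"{c}3.npz",**{k:w[k] for k in("pixels","K","R","t")})
sc=cv2.resize(ims[2][180:300,160:400],None,fx=3.3,fy=3.3,interpolation=cv2.INTER_CUBIC)
cv2.imwrite("pics/w3.png",ims[0]); cv2.imwrite("pics/s3.png",sc)
```

```text
[0.4325 0.2002 0.2997] 11.45 [ 0.0044 -0.3093 -0.4894]
wrist hasp_pin [([0.5208, 0.1935, 0.0797], 0.9)]
wrist loop_mid [([0.465, 0.2033, 0.1084], 0.95)]
wrist bowl_mid []
wrist drainer [([0.6006, 0.2512, 0.0017], 0.61)]
wrist peg_tip [([0.3815, 0.1391, 0.0936], 0.9), ([0.4759, -0.011, 0.0895], 0.76)]
top hasp_pin [([0.5222, 0.1958, 0.0804], 0.85)]
top loop_mid []
top bowl_mid [([0.6208, -0.2621, 0.0441], 0.72), ([0.6466, 0.0116, 0.0035], 0.44)]
top drainer [([0.627, -0.2674, 0.0007], 0.88)]
top peg_tip [([0.4754, -0.0063, 0.0865], 0.88), ([0.3818, 0.1377, 0.0887], 0.62), ([0.6206, -0.2599, 0.0448], 0.26)]
scene hasp_pin [([0.5203, 0.1915, 0.0811], 0.91)]
scene loop_mid [([0.4688, 0.2018, 0.1079], 0.6), ([0.5965, 0.2541, 0.0041], 0.4)]
scene bowl_mid [([0.6242, -0.2555, 0.0459], 0.81)]
scene drainer [([0.6266, -0.2705, 0.0026], 0.59), ([0.6205, 0.2482, 0.1068], 0.26)]
scene peg_tip [([0.3787, 0.1413, 0.0887], 0.79), ([0.3614, -0.1619, 0.0876], 0.6), ([0.4755, -0.0051, 0.0886], 0.56)]
[223.8882 206.9912]
```

View pics/s3.png

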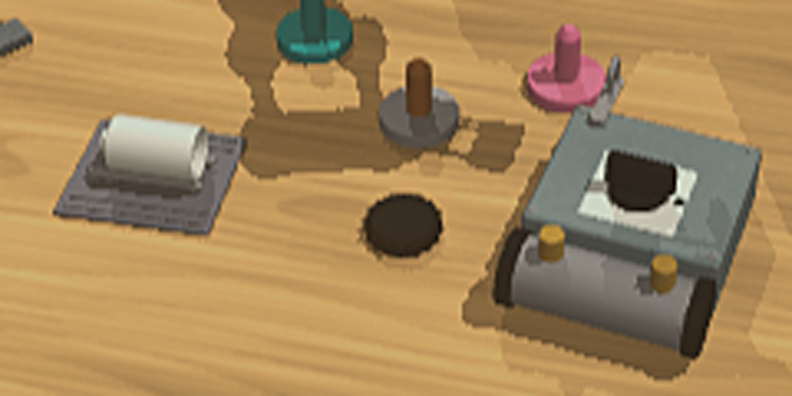

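View pics/w3.png

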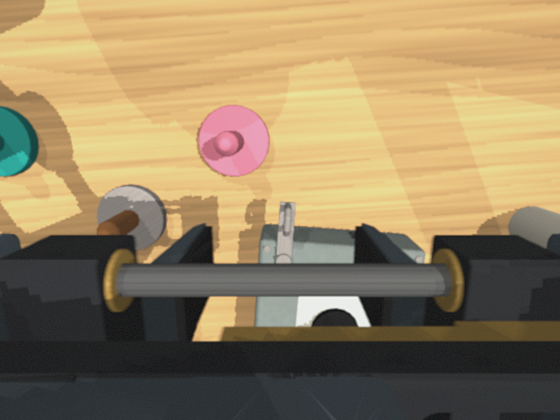

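```bash
cat log.jsonl | wc -l
cat > kin.py <<'E'
from h import *
from scipy.optimize import least_squares
L=[json.loads(l) for l in open("log.jsonl")]
def Rz(a): return Ro.from_rotvec([0,0,a])
def Ry(a): return Ro.from_rotvec([0,a,0])
def fk(q,g,s4=1):
    # g: a1,h,l2,e,d4,d6
    A=Rz(q[0]); p=A.apply([g[0],0,g[1]])
    A=A*Ry(q[1]); p=p+A.apply([0,0,g[2]])
    A=A*Ry(q[2]); p=p+A.apply([g[3],0,g[4]])     # e: offset, d4 along forearm (z)
    A=A*Rz(s4*q[3])*Ry(q[4]); p=p+A.apply([0,0,g[5]])
    A=A*Rz(q[5]); return p,A
def fit():
    f=lambda g:np.concatenate([fk(l["joints"],g)[0]-l["eef_pos"] for l in L])
    best=None
    for k in range(30):
        o=least_squares(f,np.r_[.05,.4,.45,.05,.4,.25]*np.random.uniform(.5,1.5,6))
        if best is None or o.cost<best.cost: best=o
    return best.x,best.cost
if __name__=="__main__":
    g,c=fit(); print(g,c)
    for l in L[:3]:
        A=fk(l["joints"],g)[1]; print((A.inv()*Ro.from_rotvec(l["eef_rot"])).as_matrix())
E
python3 kin.py
```

```text
19
[-0.0091  3.465   0.6108  0.1371  0.3889  3.5501] 0.03341795054805274
[[ 0. -1.  0.]
 [ 0. -0. -1.]
 [ 1.  0.  0.]]
[[ 0. -1.  0.]
 [ 0. -0. -1.]
 [ 1.  0.  0.]]
[[ 0. -1.  0.]
 [ 0. -0. -1.]
 [ 1.  0.  0.]]
```

Run:
```python
from h import *
rows([([0.62,-0.32,.30],down(0))])
```

```text
[-0.18, -50.58, 22.24] [86.0, 0.0, -0.0]
```

Emit:
drive_tool --targets '[[[0,-50.5,22.2],[86,0,0],0.85],[[0,-50.5,22.2],[86,0,0],0.85],[[0,-50.5,22.2],[86,0,0],0.85],[[0,-50.5,22.2],[86,0,0],0.85],[[0,-50.5,22.2],[86,0,0],0.85],[[0,-50.5,22.2],[86,0,0],0.85],[[0,-50.5,22.2],[86,0,0],0.85],[[0,-50.5,22.2],[86,0,0],0.85],[[0,-50.5,22.2],[86,0,0],0.85],[[0,-50.5,22.2],[86,0,0],0.85]]'

```text
time_s: 13.65
eef_pos: [0.6199, -0.3226, 0.2968]
eef_rot: [1.211, 1.208, -1.212]
force: [-0.7, 0.5, -1.2]
gripper_width: 0.849
```

Run:
```python
from h import *
import cv2
p,R,s=cur(); print(p,s["time_s"],s["joints"])
w=r.snapshot("wrist"); cv2.imwrite("pics/w4.png",w["pixels"][:,:,::-1])
np.savez("w4.npz",**{k:w[k] for k in("pixels","K","R","t")})
for n in("bowl_mid","drainer"): print(n,[(np.round(d["at"],4).tolist(),round(d["confidence"],2)) for d in r.pinpoint(n,"wrist")[:3]])
o=r.outline_of("bowl_mid","wrist"); 
for d in o[:1]:
    q=np.argwhere(d["mask"])[:,::-1]; print(d["confidence"],q.mean(0),cv2.minAreaRect(q.astype(np.float32)))
```

```text
[ 0.6199 -0.3226  0.2968] 13.65 [-0.565   0.5513  1.0238 -0.0004  1.567  -0.5621]
bowl_mid [([0.6246, -0.2545, 0.0458], 0.92)]
drainer []
0.88 [287.4528 126.1815] ((287.24932861328125, 128.97024536132812), (98.11504364013672, 51.67582321166992), 88.63607025146484)
```

View pics/w4.png

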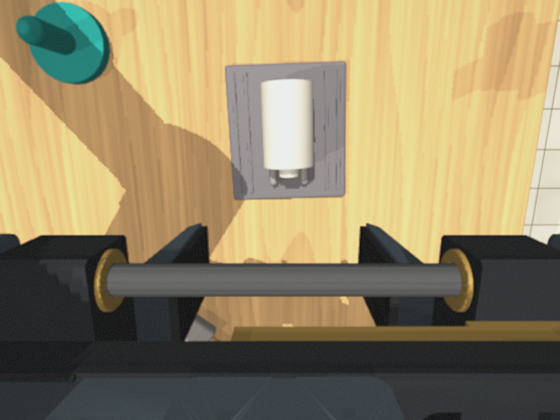

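Run:
```python
from h import *
w=dict(np.load("w4.npz"))
for q,z in [((286.5,80),.055),((288.8,175),.046),((262,83),.046),((311.5,83),.046),((313.5,165),.046),((264,165),.046)]: print(q,unproj(w,q,z))
q=unproj(w,(286.5,80),.055)-unproj(w,(288.8,175),.046); print("len",np.linalg.norm(q[:2]),"axis heading",np.degrees(np.arctan2(q[1],q[0])))
b=np.array([.622,-.258,.046]); ax=np.array([0,1,0])
for a in (30,45):
  t=np.radians(a); x=[0,np.sin(t),-np.cos(t)]; RR=rot(x,[1,0,0])
  g=b-.015*ax+np.array([0,0,.006]); tcp=g-.006*np.array(x)
  rows([(tcp-.12*np.array(x),RR),(tcp,RR)])
```

```text
(286.5, 80) [ 0.6243 -0.2088  0.055 ]
(288.8, 175) [ 0.6271 -0.316   0.046 ]
(262, 83) [ 0.5965 -0.2109  0.046 ]
(311.5, 83) [ 0.6527 -0.211   0.046 ]
(313.5, 165) [ 0.6567 -0.304   0.046 ]
(264, 165) [ 0.5973 -0.3039  0.046 ]
len 0.10723824685886134 axis heading 91.51213646412053
[13.71, 0.25, 1.79] [0.1, 30.0, 0.0]
[24.11, 0.26, -4.21] [0.1, 30.0, 0.0]
[15.71, 0.25, 4.4] [0.0, 45.0, 0.0]
[24.2, 0.26, -4.09] [0.0, 45.0, 0.0]
```

```bash
cat >> h.py <<'E'
def grasp(b,hd,tilt,back,up):
    "tcp, R for the bowl at b, axis heading hd, tool tilted towards the mouth, grasp point back m behind the centre"
    ax=np.array([np.cos(hd),np.sin(hd),0]); x=ax*np.sin(tilt)-np.array([0,0,np.cos(tilt)])
    return np.array(b)-back*ax+[0,0,up]-.006*x, rot(x,[np.sin(hd),-np.cos(hd),0]), x
E
python3 - <<'E'
from h import *
t,RR,x=grasp([.625,-.257,.046],np.radians(91.3),np.radians(45),.015,.006)
rows([(t-.12*x,RR),(t,RR)])
E
```

```text
[15.71, 0.78, 4.29] [-1.2, 45.0, -0.5]
[24.2, 0.6, -4.19] [-1.2, 45.0, -0.5]
```

Emit:
drive_tool --targets '[[[2,0.8,4.3],[-1.2,10,0],0.85],[[5,0.8,4.3],[-1.2,20,0],0.85],[[8,0.8,4.3],[-1.2,30,0],0.85],[[12,0.8,4.3],[-1.2,40,0],0.85],[[15.7,0.8,4.3],[-1.2,45,-0.5],0.85],[[15.7,0.8,4.3],[-1.2,45,-0.5],0.85],[[15.7,0.8,4.3],[-1.2,45,-0.5],0.85]]'

```text
time_s: 14.72
eef_pos: [0.6287, -0.3617, 0.1437]
eef_rot: [1.734, 1.774, -0.72]
force: [0.2, 0.3, 0.6]
gripper_width: 0.852
```

Run:
```python
from h import *
p,R,s=cur(); print(p,s["joints"],s["time_s"],s["force"])
t,RR,x=grasp([.625,-.257,.046],np.radians(91.3),np.radians(45),.015,.006)
print(t-.12*x,(RR.inv()*R).magnitude())
rows([(t-.12*x,RR),(t,RR)])
w=r.snapshot("wrist"); print([(np.round(d["at"],4).tolist(),round(d["confidence"],2)) for d in r.pinpoint("bowl_mid","wrist")[:3]])
```

```text
[ 0.6287 -0.3617  0.1437] [-0.8319  1.0319  0.6824  0.5366  2.0082 -0.7724] 14.725 [0.2328 0.327  0.5736]
[ 0.6274 -0.3611  0.1411] 0.004712168317047976
[0.23, -0.13, 0.13] [0.1, 0.2, -0.1]
[12.23, -0.14, 0.08] [0.1, 0.2, -0.1]
[]
```

Emit:
drive_tool --targets '[[[4,-0.15,0.1],[0,0,0],0.9],[[8,-0.15,0.1],[0,0,0],0.9],[[10.5,-0.15,0.1],[0,0,0],0.9],[[12.2,-0.15,0.1],[0,0,0],0.9],[[12.2,-0.15,0.1],[0,0,0],0.9],[[12.2,-0.15,0.1],[0,0,0],0.3],[[12.2,-0.15,0.1],[0,0,0],0.3],[[12.2,-0.15,0.1],[0,0,0],0.3],[[12.2,-0.15,0.1],[0,0,0],0.3]]' --grip_force 20

```text
time_s: 15.95
eef_pos: [0.6249, -0.2774, 0.0547]
eef_rot: [1.738, 1.774, -0.719]
force: [4.1, -3.5, 5.2]
gripper_width: 0.658
```

```bash
python3 - <<'E'
from h import *
import cv2
p,R,s=cur(); print(p,s["joints"],s["time_s"],s["force"],s["gripper_width"])
w=r.snapshot("scene"); cv2.imwrite("pics/s5.png",cv2.resize(w["pixels"][120:290,120:330,::-1],None,fx=3.5,fy=3.5,interpolation=cv2.INTER_CUBIC))
E
sed -i 's/# g: a1.*/y=g[6]/; s/\[g\[0\],0,g\[1\]\]/[g[0],y,g[1]]/; s/best=None/best=None; f0=f; pr=np.r_[0,.4,.45,0,.4,.25,.06]; f=lambda g:np.r_[f0(g),1e-4*(g-pr)]/; s/\.4,\.25\]\*np.random.uniform(.5,1.5,6)/.4,.25,.06]*np.random.uniform(.5,1.5,7)/' kin.py; python3 kin.py
```

```text
[ 0.6249 -0.2774  0.0547] [-0.7665  1.0307  0.9522  0.5314  1.7462 -0.8558] 15.95 [ 4.1231 -3.5142  5.2378] 0.6580083082917684
[0.     0.2566 0.5968 0.1179 0.3844 0.3487 0.0596] 3.299595973938105e-10
[[ 0. -1.  0.]
 [ 0. -0. -1.]
 [ 1.  0.  0.]]
[[ 0. -1.  0.]
 [ 0. -0. -1.]
 [ 1.  0.  0.]]
[[ 0. -1.  0.]
 [ 0. -0. -1.]
 [ 1.  0.  0.]]
```

View pics/s5.png

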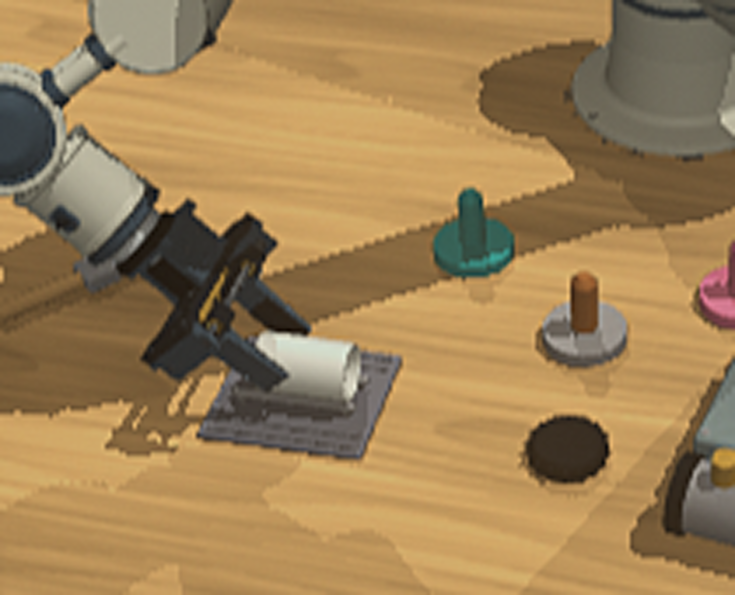

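```bash
cat > ik.py <<'E'
from kin import *
g,_=fit(); T=Ro.from_matrix([[0,-1,0],[0,0,-1],[1,0,0]])
lo=np.array([-2.91,-.82,.22,-1.22,.12,-3.08])+.03; hi=np.array([2.91,2.16,2.67,4.37,2.79,3.08])-.03
def ik(p,R,q0):
    def f(q):
        a,A=fk(q,g); return np.r_[(a-p)*5,((A*T).inv()*R).as_rotvec()]
    o=least_squares(f,np.clip(q0,lo+1e-3,hi-1e-3),bounds=(lo,hi)); return o.x,o.cost
E
python3 - <<'E'
from ik import *
p,R,s=cur(); q0=np.array(s["joints"])
ax=np.array([np.cos(np.radians(91.3)),np.sin(np.radians(91.3)),0]); axT=R.inv().apply(ax); cT=R.inv().apply(np.array([.625,-.257,.046])-p)
jT=np.array([0,1,0])
# placed: axis -> -z, jaw y (perp) -> heading b
zT=np.cross(axT,jT)
print(axT,cT)
for b in range(-180,180,20):
    c=np.radians(b); J=np.array([np.cos(c),np.sin(c),0]); A=np.array([0,0,-1.])
    Rg=Ro.from_matrix(np.c_[A,J,np.cross(A,J)]@np.c_[axT,jT,zT].T)
    x=Rg.apply([1,0,0]); out=[]
    q=q0
    for z in(.20,.0655):
        pos=np.array([.475,-.007,z])-Rg.apply(cT)
        best=min((ik(pos,Rg,s0) for s0 in (q,q0*[1,1,1,-1,1,1],[0,.3,1.8,0.,.8,0],[0,.3,1.8,3.1,.8,0],[0,.3,1.8,1.5,.8,1.5],[0,.3,1.8,1.5,.8,-1.5])),key=lambda o:o[1]); q=best[0]; out.append((q.round(2),best[1]))
    print(b,x.round(2),[(o[0].tolist(),f"{o[1]:.1e}") for o in out])
E
```

```text
[ 0.7063 -0.0012 -0.7079] [ 0.0206  0.0006 -0.0083]
-180 [-0.    0.71 -0.71] [([-0.61, 0.5, 1.66, 0.62, 1.51, 2.32], '8.5e-24'), ([-0.61, 0.72, 1.75, 0.65, 1.27, 2.13], '5.0e-31')]
-160 [-0.24  0.67 -0.71] [([-0.51, 0.59, 1.48, 0.48, 1.71, 2.19], '4.6e-27'), ([-0.51, 0.77, 1.56, 0.48, 1.47, 2.06], '3.5e-30')]
-140 [-0.46  0.54 -0.71] [([-0.4, 0.66, 1.33, 0.35, 1.87, 2.03], '5.2e-24'), ([-0.4, 0.82, 1.41, 0.33, 1.63, 1.94], '5.7e-31')]
-120 [-0.61  0.35 -0.71] [([-0.27, 0.71, 1.22, 0.19, 1.98, 1.83], '1.8e-30'), ([-0.27, 0.86, 1.3, 0.18, 1.75, 1.78], '5.3e-28')]
-100 [-0.7   0.12 -0.71] [([-0.15, 0.73, 1.16, 0.02, 2.03, 1.6], '1.1e-28'), ([-0.15, 0.88, 1.24, 0.02, 1.8, 1.59], '3.6e-29')]
-80 [-0.7  -0.12 -0.71] [([-0.03, 0.73, 1.16, -0.16, 2.02, 1.36], '1.5e-28'), ([-0.03, 0.88, 1.24, -0.15, 1.79, 1.39], '4.0e-28')]
-60 [-0.61 -0.35 -0.71] [([0.09, 0.7, 1.23, -0.33, 1.93, 1.14], '2.5e-31'), ([0.09, 0.86, 1.31, -0.31, 1.7, 1.21], '2.3e-31')]
-40 [-0.45 -0.54 -0.71] [([0.2, 0.65, 1.34, -0.47, 1.79, 0.95], '6.0e-31'), ([0.2, 0.82, 1.42, -0.46, 1.56, 1.06], '5.5e-30')]
-20 [-0.24 -0.67 -0
[... 538 characters left out ...]
.17], '2.5e-03'), ([0.23, 0.68, 2.42, 3.93, 0.75, 1.53], '1.1e-25')]
80 [ 0.7  -0.12 -0.71] [([-0.1, 0.15, 2.37, 3.45, 0.16, 1.32], '5.7e-24'), ([-0.1, 0.78, 2.59, 3.2, 1.02, 1.59], '2.5e-25')]
100 [ 0.7   0.12 -0.71] [([-0.49, 0.15, 2.36, 1.64, 0.45, 2.55], '1.3e-30'), ([-0.49, 0.77, 2.58, 2.58, 0.96, 1.41], '5.0e-29')]
120 [ 0.61  0.35 -0.71] [([-0.7, 0.22, 2.24, 1.2, 0.8, 2.55], '3.5e-25'), ([-0.7, 0.67, 2.4, 1.85, 0.76, 1.67], '1.4e-27')]
140 [ 0.45  0.54 -0.71] [([-0.74, 0.31, 2.06, 0.94, 1.06, 2.49], '1.4e-31'), ([-0.74, 0.64, 2.18, 1.23, 0.85, 2.0], '1.4e-30')]
160 [ 0.24  0.67 -0.71] [([-0.7, 0.41, 1.86, 0.76, 1.3, 2.42], '2.6e-31'), ([-0.7, 0.67, 1.96, 0.87, 1.05, 2.13], '1.6e-25')]
```

```bash
cat > place.py <<'E'
from ik import *
def goal(p,R,c,z,b,ax=91.3,ctr=(.625,-.257,.046)): pass
axT=np.array([.7063,-.0012,-.7079]); cT=np.array([.0206,.0006,-.0083])
def place(pos,b):
    jT=np.array([0,1,0]);zT=np.cross(axT,jT);c=np.radians(b);J=np.array([np.cos(c),np.sin(c),0]);A=np.array([0,0,-1.])
    U,_,V=np.linalg.svd(np.c_[A,J,np.cross(A,J)]@np.c_[axT,jT,zT].T); Rg=Ro.from_matrix(U@V)
    return np.array(pos)-Rg.apply(cT),Rg
E
sed -i '/pass/d' place.py
python3 - <<'E'
from place import *
p,R,s=cur()
G=place([.475,-.007,.22],-10); Rl=(R.inv()*G[1]).as_rotvec()
lift=p+[0,0,.2]
gs=[(p+[0,0,.05],R),(p+[0,0,.2],R)]+[(lift+(G[0]-lift)*f,R*Ro.from_rotvec(Rl*f)) for f in(.25,.5,.75,1)]
rows(gs,p,R)
for a in gs: print(a[0],ik(*a,s["joints"]))
E
```

```text
[-3.54, 0.01, -3.53] [0.0, 0.0, 0.0]
[-14.16, 0.03, -14.13] [0.0, 0.0, 0.0]
[-8.93, -3.54, -18.87] [3.1, -22.4, -0.0]
[-3.69, -7.11, -23.62] [6.2, -44.8, -0.0]
[1.54, -10.69, -28.37] [9.4, -67.3, -0.1]
[6.77, -14.26, -33.12] [12.5, -89.7, -0.1]
[ 0.6249 -0.2774  0.1047] (array([-0.7665,  0.9755,  0.9368,  0.5389,  1.807 , -0.819 ]), np.float64(1.3870184960942738e-25))
[ 0.6249 -0.2774  0.2547] (array([-0.7665,  0.8414,  0.8217,  0.5864,  2.0181, -0.6782]), np.float64(5.473492901948524e-31))
[ 0.5876 -0.2077  0.2511] (array([-0.6086,  0.5754,  1.1736,  0.3095,  1.6367, -0.5972]), np.float64(2.7574023152251097e-22))
[ 0.5504 -0.1379  0.2475] (array([-0.3436,  0.404 ,  1.417 , -0.0118,  1.3584, -0.2646]), np.float64(3.98937128680372e-30))
[ 0.5131 -0.0681  0.244 ] (array([ 0.0073,  0.3802,  1.5484, -0.3998,  1.3191,  0.2525]), np.float64(1.4590828458414178e-20))
[0.4759 0.0017 0.2404] (array([ 0.3369,  0.5116,  1.5682, -0.6663,  1.5288,  0.7046]), np.float64(1.5557199867573434e-28))
```

Emit:
drive_tool --targets '[[[-1.5,0,-1.5],[0,0,0],0.3],[[-4,0,-4],[0,0,0],0.3],[[-7,0,-7],[0,0,0],0.3],[[-10.5,0,-10.5],[0,0,0],0.3],[[-14.2,0,-14.1],[0,0,0],0.3],[[-14.2,0,-14.1],[0,0,0],0.3]]' --grip_force 25

```text
time_s: 16.75
eef_pos: [0.625, -0.2781, 0.2595]
eef_rot: [1.734, 1.77, -0.718]
force: [0.1, -0.3, -1.4]
gripper_width: 0.657
```

Run:
```python
from place import *
p,R,s=cur(); print(p,s["time_s"],s["force"],s["gripper_width"])
G=place([.475,-.007,.22],-10); Rl=(R.inv()*G[1]).as_rotvec()
rows([(p+(G[0]-p)*f,R*Ro.from_rotvec(Rl*f)) for f in np.arange(1,10)/9],p,R)
```

```text
[ 0.625  -0.2781  0.2595] 16.75 [ 0.0759 -0.2946 -1.4361] 0.6565401989040405
[2.36, -1.59, -2.09] [1.4, -9.9, -0.0]
[4.71, -3.17, -4.19] [2.8, -19.9, -0.1]
[7.07, -4.76, -6.28] [4.2, -29.8, -0.1]
[9.43, -6.34, -8.37] [5.6, -39.8, -0.2]
[11.79, -7.93, -10.47] [7.0, -49.7, -0.2]
[14.14, -9.52, -12.56] [8.4, -59.7, -0.2]
[16.5, -11.1, -14.66] [9.8, -69.6, -0.3]
[18.86, -12.69, -16.75] [11.2, -79.5, -0.3]
[21.21, -14.27, -18.84] [12.5, -89.5, -0.3]
```

Bowl held (59.8 mm, 1.4 N of weight). Now turn it over above the stand.

Emit:
drive_tool --targets '[[[2.4,-1.6,-2.1],[1.4,-9.9,0],0.3],[[4.7,-3.2,-4.2],[2.8,-19.9,0],0.3],[[7.1,-4.8,-6.3],[4.2,-29.8,0],0.3],[[9.4,-6.3,-8.4],[5.6,-39.8,0],0.3],[[11.8,-7.9,-10.5],[7,-49.7,0],0.3],[[14.1,-9.5,-12.6],[8.4,-59.7,0],0.3],[[16.5,-11.1,-14.7],[9.8,-69.6,0],0.3],[[18.9,-12.7,-16.8],[11.2,-79.5,0],0.3],[[21.2,-14.3,-18.8],[12.5,-89.5,0],0.3],[[21.2,-14.3,-18.8],[12.5,-89.5,-0.3],0.3]]'

```text
time_s: 18.0
eef_pos: [0.4736, 0.0056, 0.2356]
eef_rot: [0.671, 0.58, -1.643]
force: [0.4, -0.2, -1.0]
gripper_width: 0.656
```

Run:
```python
from place import *
import cv2
p,R,s=cur(); print(p,s["time_s"],s["force"],s["gripper_width"],s["joints"])
print("bowl expected",p+R.apply(cT),"axis",R.apply(axT))
for c in("scene","top","wrist"):
  w=r.snapshot(c); np.savez(f"{c}6.npz",**{k:w[k] for k in("pixels","K","R","t")})
  for n in("bowl_mid","peg_tip"): print(c,n,[(np.round(d["at"],4).tolist(),round(d["confidence"],2)) for d in r.pinpoint(n,c)[:3]])
  if c=="scene": cv2.imwrite("pics/s6.png",cv2.resize(w["pixels"][130:260,220:380,::-1],None,fx=4.5,fy=4.5,interpolation=cv2.INTER_CUBIC))
G=place([.475,-.007,.22],-10); rows([G])
```

```text
[0.4736 0.0056 0.2356] 18.0 [ 0.4033 -0.2149 -1.014 ] 0.6561111300666013 [ 0.3441  0.5183  1.5724 -0.662   1.5262  0.7046]
bowl expected [ 0.4725 -0.0031  0.2152] axis [-0.0104  0.0014 -0.9999]
scene bowl_mid [([0.4708, 0.0018, 0.213], 0.93)]
scene peg_tip [([0.383, 0.1412, 0.0894], 0.92), ([0.4771, -0.006, 0.0862], 0.81), ([0.3648, -0.1594, 0.089], 0.61)]
top bowl_mid [([0.4726, -0.0061, 0.2197], 0.79)]
top peg_tip [([0.476, -0.0082, 0.0868], 0.73), ([0.3609, -0.1624, 0.0918], 0.72), ([0.3836, 0.1378, 0.0885], 0.66)]
wrist bowl_mid [([0.4747, -0.0066, 0.2185], 0.7)]
wrist peg_tip [([0.4741, -0.0081, 0.087], 0.73), ([0.3629, -0.1572, 0.0894], 0.58)]
[-0.23, 0.07, 0.15] [0.1, -0.3, 0.3]
```

View pics/s6.png

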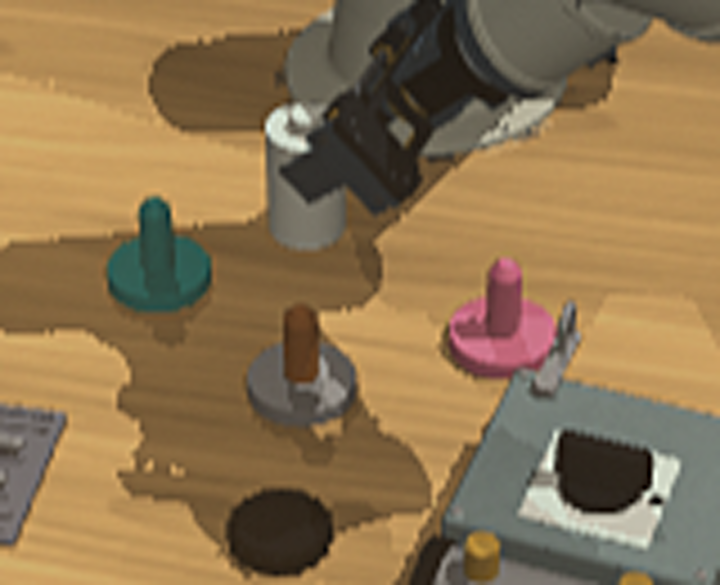

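Run:
```python
from place import *
G=place([.4755,-.0080,.146],-10); rows([G]); print(ik(*G,[.34,.52,1.57,-.66,1.5,.7])[1])
```

```text
[5.08, 0.17, -5.0] [0.1, -0.3, 0.3]
1.333345799503595e-23
```

Emit:
drive_tool --targets '[[[1,0.15,-0.5],[0,-0.3,0.3],0.3],[[2.5,0.15,-2.3],[0,-0.3,0.3],0.3],[[4,0.15,-4],[0,-0.3,0.3],0.3],[[5.1,0.15,-5],[0,-0.3,0.3],0.3],[[5.1,0.15,-5],[0,-0.3,0.3],0.3],[[5.1,0.15,-5],[0,-0.3,0.3],0.3]]'

```text
time_s: 19.2
eef_pos: [0.4763, 0.0015, 0.1663]
eef_rot: [0.677, 0.572, -1.642]
force: [-0.9, -0.4, -0.8]
gripper_width: 0.657
```

Run:
```python
from place import *
import cv2
p,R,s=cur(); print(p,s["time_s"],s["force"],s["gripper_width"])
print("bowl expected",p+R.apply(cT),"axis",R.apply(axT))
for c in("scene","top","wrist"):
  w=r.snapshot(c); np.savez(f"{c}7.npz",**{k:w[k] for k in("pixels","K","R","t")})
  for n in("bowl_mid","peg_tip"): print(c,n,[(np.round(d["at"],4).tolist(),round(d["confidence"],2)) for d in r.pinpoint(n,c)[:2]])
  if c=="scene":
    for X in([.4755,-.0075,.1],[.4755,-.0075,.088],[.4755,-.0075,.018]): print(((proj(w,X)-[245,160])*8).round(0))
    cv2.imwrite("pics/s7.png",cv2.resize(w["pixels"][160:230,245:325,::-1],None,fx=8,fy=8,interpolation=cv2.INTER_CUBIC))
```

```text
[0.4763 0.0015 0.1663] 19.2 [-0.8806 -0.4419 -0.8309] 0.6566414979075124
bowl expected [ 0.4754 -0.0072  0.1458] axis [-0.0023 -0.001  -1.    ]
scene bowl_mid [([0.4749, -0.0049, 0.1453], 0.88), ([0.6459, 0.0154, -0.0056], 0.24)]
scene peg_tip [([0.3793, 0.143, 0.0882], 0.76), ([0.4768, -0.0074, 0.0883], 0.58)]
[331. 288.]
[332. 309.]
[334. 427.]
top bowl_mid [([0.4704, -0.0092, 0.1448], 0.74)]
top peg_tip [([0.3615, -0.1618, 0.089], 0.95), ([0.4748, -0.0067, 0.0845], 0.68)]
wrist bowl_mid [([0.476, -0.0042, 0.145], 0.7)]
wrist peg_tip []
```

View pics/s7.png

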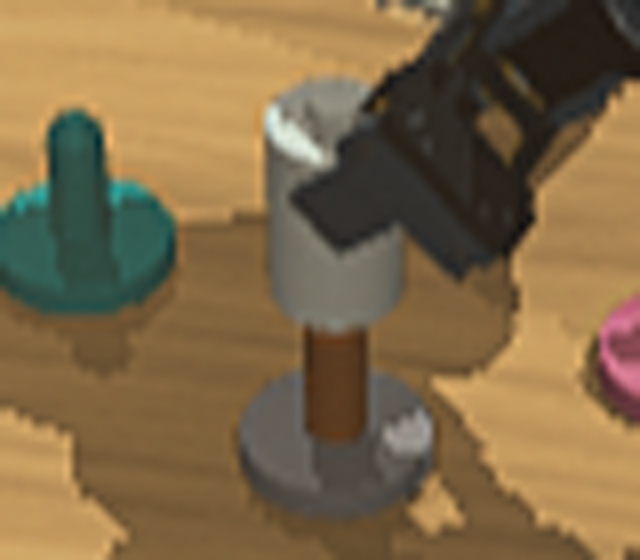

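Run:
```python
from place import *
p,R,s=cur()
for z in(.04,.0753,.0803): rows([(p-[0,0,z],R)],p,R)
```

```text
[2.82, 0.0, -2.83] [0.0, 0.0, 0.0]
[5.31, 0.01, -5.34] [0.0, 0.0, 0.0]
[5.66, 0.01, -5.69] [0.0, 0.0, 0.0]
```

Emit:
drive_tool --targets '[[[0.7,0,-0.7],[0,0,0],0.3],[[1.4,0,-1.4],[0,0,0],0.3],[[2.1,0,-2.1],[0,0,0],0.3],[[2.8,0,-2.8],[0,0,0],0.3],[[3.5,0,-3.5],[0,0,0],0.3],[[4.2,0,-4.2],[0,0,0],0.3],[[4.8,0,-4.8],[0,0,0],0.3],[[5.2,0,-5.2],[0,0,0],0.3],[[5.2,0,-5.2],[0,0,0],0.3],[[5.2,0,-5.2],[0,0,0],0.3]]'

```text
time_s: 20.9
eef_pos: [0.4761, 0.0014, 0.0926]
eef_rot: [0.677, 0.572, -1.642]
force: [-0.4, -0.7, -0.6]
gripper_width: 0.656
```

Run:
```python
from place import *
p,R,s=cur(); print(p,s["force"],s["wrist_torque"],"bowl",p+R.apply(cT))
```

```text
[0.4761 0.0014 0.0926] [-0.3662 -0.6712 -0.5519] [ 0.6488 -0.2002 -0.0314] bowl [ 0.4751 -0.0073  0.0721]
```

Emit:
drive_tool --targets '[[[0.07,0,-0.07],[0,0,0],0.3],[[0.14,0,-0.14],[0,0,0],0.3],[[0.21,0,-0.21],[0,0,0],0.3],[[0.28,0,-0.28],[0,0,0],0.3],[[0.35,0,-0.35],[0,0,0],0.3],[[0.38,0,-0.38],[0,0,0],0.3],[[0.38,0,-0.38],[0,0,0],0.3]]'

```text
time_s: 21.78
eef_pos: [0.4759, 0.0013, 0.0869]
eef_rot: [0.677, 0.572, -1.642]
force: [-0.2, 0.2, -1.3]
gripper_width: 0.652
```

Still free (bowl centre ≈ 66.4 mm); continue in half-millimetre steps.

Emit:
drive_tool --targets '[[[0.03,0,-0.03],[0,0,0],0.3],[[0.06,0,-0.06],[0,0,0],0.3],[[0.09,0,-0.09],[0,0,0],0.3],[[0.09,0,-0.09],[0,0,0],0.3]]'

```text
time_s: 22.28
eef_pos: [0.4759, 0.0013, 0.0857]
eef_rot: [0.677, 0.572, -1.642]
force: [-0.4, -0.0, -0.3]
gripper_width: 0.657
```

Emit:
drive_tool --targets '[[[0.03,0,-0.03],[0,0,0],0.3],[[0.06,0,-0.06],[0,0,0],0.3],[[0.09,0,-0.09],[0,0,0],0.3],[[0.12,0,-0.12],[0,0,0],0.3],[[0.12,0,-0.12],[0,0,0],0.3]]'

```text
time_s: 22.9
eef_pos: [0.4756, 0.0007, 0.0851]
eef_rot: [0.675, 0.57, -1.643]
force: [-2.5, -0.0, 14.9]
gripper_width: 0.656
```

Emit:
drive_tool --targets '[[[-0.05,0,0.05],[0,0,0],0.3],[[-0.05,0,0.05],[0,0,0],0.75],[[-0.05,0,0.05],[0,0,0],0.85],[[-0.05,0,0.05],[0,0,0],0.9],[[-0.05,0,0.05],[0,0,0],0.9],[[-2,0,0],[0,0,0],0.9],[[-6,0,0],[0,0,0],0.9],[[-12,0,0],[0,0,0],0.9],[[-16,0,0],[0,0,0],0.9],[[-16,0,0],[0,0,0],0.9]]'

```text
time_s: 24.15
eef_pos: [0.4964, 0.115, 0.1982]
eef_rot: [0.681, 0.572, -1.639]
force: [0.2, -1.0, -0.8]
gripper_width: 0.897
```

Run:
```python
from h import *
import cv2
p,R,s=cur(); print(p,s["time_s"],s["force"],s["gripper_width"])
for c in("scene","top","wrist"):
  w=r.snapshot(c)
  for n in("bowl_mid","loop_mid","hasp_pin","handle_mid","jug_cap","soap","scrubber"): print(c,n,[(np.round(d["at"],4).tolist(),round(d["confidence"],2)) for d in r.pinpoint(n,c)[:2]])
  if c=="scene": cv2.imwrite("pics/s8.png",cv2.resize(w["pixels"][130:290,230:410,::-1],None,fx=3.7,fy=3.7,interpolation=cv2.INTER_CUBIC))
```

```text
[0.4964 0.115  0.1982] 24.15 [ 0.2169 -0.9727 -0.781 ] 0.8973902002828887
scene bowl_mid [([0.4754, -0.0052, 0.0659], 0.76)]
scene loop_mid [([0.4684, 0.201, 0.1062], 0.42)]
scene hasp_pin [([0.5231, 0.1936, 0.0799], 0.96)]
scene handle_mid [([0.6191, 0.246, 0.1067], 0.56), ([0.4761, -0.0066, 0.0883], 0.34)]
scene jug_cap [([0.6455, 0.016, 0.0003], 0.77), ([0.6189, 0.2504, 0.107], 0.36)]
scene soap [([0.5251, 0.5352, -0.0032], 0.93)]
scene scrubber [([0.5035, -0.5634, -0.0032], 0.61)]
top bowl_mid [([0.4704, -0.0109, 0.0692], 0.54)]
top loop_mid []
top hasp_pin [([0.5203, 0.192, 0.0796], 0.9), ([0.5227, 0.5344, 0.0012], 0.55)]
top handle_mid [([0.617, 0.2523, 0.1045], 0.55), ([0.4691, -0.0087, 0.0655], 0.27)]
top jug_cap [([0.6427, 0.0106, -0.0003], 0.84), ([0.521, 0.195, 0.0803], 0.32)]
top soap [([0.5244, 0.5328, -0.0016], 0.37)]
top scrubber [([0.507, -0.5658, 0.0003], 0.81)]
wrist bowl_mid [([0.4727, -0.0068, 0.0673], 0.6), ([0.6454, 0.0124, 0.0022], 0.57)]
wrist loop_mid []
wrist hasp_pin []
wrist handle_mid []
wrist jug_cap []
wrist soap []
wrist scrubber [([0.5065, -0.5629, -0.0004], 0.86)]
```

View pics/s8.png

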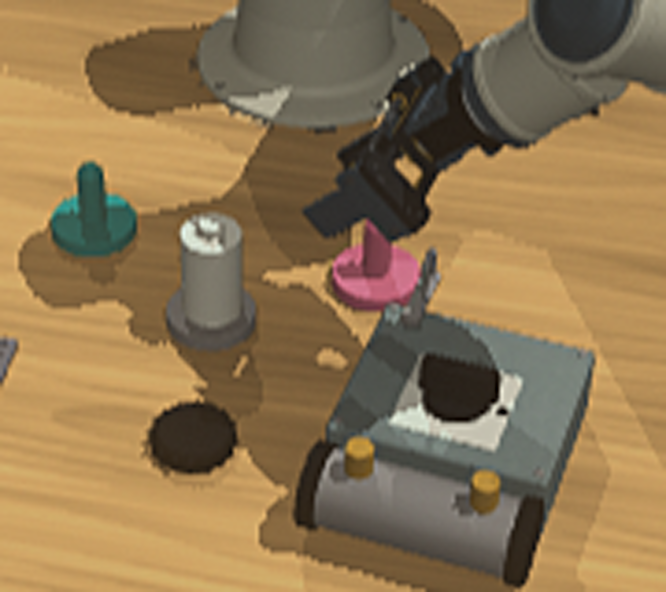

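```bash
python3 -c "
from station import r
print(r.hand_in())"
```

```text
the job is handed in; nothing more can be done
None
```

The whole job is done in the order you asked, and I handed it in at about 24 s of robot time.

- **Isolator:** I turned the handle until it pressed on its stop (0.47 N m). A wrist picture before I touched the hasp showed the pointed end at the raised dot.
- **Hasp:** I then swung it out to its stop (about 16 N against it). The pictures show the strap square to the front edge. The networks put it at about 171° against the 172° I expected, which is within their error, and the loop stands clear of the front.
- **Bowl:** I inverted it over the grey stand's peg and lowered it in 0.4 mm steps. The rim touched the base with about 15 N, and only then did I release it. Afterwards it stands upright and on the base: the networks put its centre 66–69 mm up, against the required 65.5 mm.
- **Other objects:** The jug cap, soap bottle and brush are where they started, within measurement error. The gripper was clear of everything when I handed in.

No check failed. In the last round, the top camera placed the bowl 5 mm from the other estimates and missed the loop. I did not take a second close-up of the handle after moving the hasp.

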